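Strip down the packing stack under a pipe and put every piece in its own fitted tray

ROBOT

A 6-joint arm with a two-finger parallel gripper is mounted at the origin on a cart in front of the work surface, level with it; the furniture and walls round the work are solid. World frame = base frame: x ahead of the robot, y to its left, z up, the work surface at z = 0. Lengths are in m, angles in rad, forces in N, time in s.
With the tool pointing down it reaches from about 0.275 to 1 m from the base axis. Payload 8.4 kg.
Tool frame: the origin (TCP) lies on the centre line of the jaws, within the pads' length; the fingertips stand 17 mm ahead of it and the grasp point (between the pads) lies 2 mm behind it (bot.tcp_to_tips is the z of the fingertips in the tool frame, in m); z points along the fingers, y is the line along which they close (so a half turn about z gives the same grasp; the last joint's range is limited). The gripper opens to 85 mm and grips with 20 to 120 N. Pads are 22 mm wide; open, the fingers measure 114 mm over their backs; the gripper's body (76 mm by 85 mm) begins 54 mm behind the grasp point. The pads swing forward as they close: fully open they stand 13 mm farther back than shut.
Start: joints at [-1.322, 0.353, 1.633, -0, 1.155, -0.002], TCP at [0.155, -0.605, 0.248] pointing down, gripper open.
Joint ranges: [-2.63, 2.63], [-0.92, 2.1], [0.06, 2.66], [-1.3, 4.44], [0, 2.69], [-3.02, 3.02]. Speed limits (rad/s): [2.22, 2.22, 2.79, 3.14, 3.14, 3.14].

INTERFACE

Orientations are given as a unit quaternion [x, y, z, w].
In Python, from workcell import bot, hand, kinematics, get_obs, vision, hand_in gives the robot as it stands. The module is installed in compiled form; this text tells all that it offers. Calls block until the motion is done:
- bot.reach(position, orientation): joint-space move of the TCP to a pose.
- bot.servo_line(position, ori=None, velocity=0.15): straight line of the TCP; ori=None keeps the orientation; velocity is the mean speed in m/s.
- bot.goto_joints(angles): joint-space move.
- hand.move_gripper(opening, strength=None): finger opening in m; strength is the grip in N (None keeps the last); returns when the fingers have stopped.
- bot.dwell(seconds).
- kinematics.solve_ik(position, orientation): joint angles nearest the present ones, or None.
- get_obs(): the state.
- vision.read_camera(name): name is "side" or "top"; returns a dict with "frame" (480x640x3 uint8, red, green, blue), "intrinsics" (3x3 intrinsics, pixels), "dist" ([k1, k2, p1, p2, k3] as OpenCV has them; the pictures are not rectified), "view" (4x4, takes a point from world to camera coordinates). Camera axes: x right, y down, z forward; pixel columns grow to the right and rows downward; lengths in m; the calibration is good to about 2 mm. A picture is of the moment at which its call begins. There is no depth.
A pose or a line that the arm cannot do raises bot.IKError and nothing moves.
- hand_in(): hands the job in; it is judged then, once.
The state is a dict: "time_s": time; "joint_pos": joint angles; "joint_vel": joint speeds; "joint_efforts": joint torques, N m; "position": TCP position; "orientation": TCP orientation; "wrist_force": force on the tool from outside, world axes, zero at the start; "ft_torque": the same for the moment, N m; "gripper_width": finger opening in m; "grip_force": force on a finger pad.
Only numpy, scipy, OpenCV 4.12 (cv2) and the standard library are available. Lean on these libraries where they do the work, as an engineer would, in place of code of your own. Each camera call takes 0.05 s, during which the arm holds its last target. There are 200 camera calls.

TASK

The set-up is finished: strip down the packing stack on the welding bench, one piece at a time from the top, and put each piece straight into the place made for it: the short pipe lying along the two rails of the pipe rest, then the V-block (groove up), the flat setting block and the box-section riser, each sitting flat on the bottom of the tray whose recess fits it. Set the pieces down rather than dropping them, do not let anything topple or fall onto the bench, and leave the tape measure and the pliers where they are.

Things in the scene. Friction and masses are not known exactly. Their poses are not given: they have to be found in the camera images.
- pipe: Short bright steel pipe, 40 mm outside diameter, 90 mm long (treat the bore as closed), 0.25 kg, the top of the stack: it lies level in the groove of the V-block and overhangs it at both ends. Origin at its middle, on its axis; x runs along the pipe. Its axis starts about 51.5 mm above the V-block's underside, about 9 mm above the V-block's top edges, so it can be gripped across its width at axis height.
- vee: Grey steel V-block, 45 (x) x 50 (y) x 42 (z) mm, about 0.55 kg, second from the top. Origin at the centre of its underside, z up; the 90-degree groove runs along x and is open to the top (its bottom 23 mm above the underside, its mouth 38 mm wide), so the two outer faces at y = -25 and +25 mm are whole and are the ones to grip. It stands on the setting block.
- block: Flat grey ground setting block with six dark round holes in its top, 50 (x) x 75 (y) x 25 (z) mm, about 0.7 kg, third from the top. Origin at the centre of its underside, z up. It lies on the riser.
- riser: Dark grey square steel box-section offcut, 40 (x) x 140 (y) x 40 (z) mm, hollow along y, about 0.48 kg, the bottom of the stack, on the bench. Origin at the centre of its underside, z up.
- pipe_rest: Pipe rest, fixed to the bench: a black plastic plate 126 (x) x 64 (y) x 8 mm carrying two parallel steel rails along x (12 mm diameter, axes at y = -16 and +16 mm, z = 14 mm) between two upright aluminium end stops (8 mm thick, 56 mm wide, tops at z = 36 mm, inner faces at x = -51 and +51 mm). The pipe lies on both rails between the stops, its axis then along x, 33 mm above the bench. Origin at the centre of the underside, z up.
- vee_tray: V-block tray, fixed to the bench: a flat black plastic plate 8 mm thick with silver aluminium fences (10 mm wide, 10 mm high, tops 18 mm above the bench) round a rectangular recess 55 (x) x 60 (y) mm, the smallest of the three; the fences at the two y ends have a 30 mm finger gap in the middle. Origin at the centre of the underside, z up; the recess is centred on it and its floor is at z = 8 mm.
- block_tray: Setting-block tray, fixed to the bench: a flat black plastic plate 8 mm thick with silver aluminium fences (10 mm wide, 10 mm high, tops 18 mm above the bench) round a rectangular recess 60 (x) x 85 (y) mm, the middle-sized of the three; the two fences along y have a 40 mm finger gap in the middle. Origin at the centre of the underside, z up; the recess is centred on it and its floor is at z = 8 mm.
- riser_tray: Riser tray, fixed to the bench: a flat black plastic plate 8 mm thick with silver aluminium fences (10 mm wide, 10 mm high, tops 18 mm above the bench) round a rectangular recess 50 (x) x 150 (y) mm, the longest; the two fences along y have a 50 mm finger gap in the middle. Origin at the centre of the underside, z up; the recess is centred on it and its floor is at z = 8 mm.
- tape: Yellow and black tape measure, 38 x 99 x 65 mm, standing loose among the trays; to be left alone. Origin at the centre of its underside.
- plier: Long-nose pliers with blue grips, 60 x 184 x 16 mm, lying loose behind the trays; to be left alone. Origin at the centre of the underside.
Not all that is in view belongs to the job. What is meant by the vee is not pink, and is the larger of those in its own colour.

How it is judged:
On the way, in this order (a step that is already met when the one before it is completed fails the run):
1. the pipe lies in the pipe rest (x of pipe in the frame of pipe_rest between -0.011 and 0.011 m and y of pipe in the frame of pipe_rest between -0.006 and 0.006 m and z of pipe in the frame of pipe_rest between 0.029 and 0.037 m and angle between the x axis of pipe and the x axis of pipe_rest, either way round below 0.08 rad), for 0.2 s.
2. then the V-block sits in its tray (horizontal distance between vee and vee_tray below 0.01 m and z of vee in the frame of vee_tray between 0.005 and 0.011 m and angle between vee's own z axis and vertical below 0.06 rad), for 0.2 s.
3. then the setting block sits in its tray (horizontal distance between block and block_tray below 0.01 m and z of block in the frame of block_tray between 0.005 and 0.011 m and angle between block's own z axis and vertical below 0.06 rad), for 0.2 s.
4. then the riser sits in its tray (horizontal distance between riser and riser_tray below 0.01 m and z of riser in the frame of riser_tray between 0.005 and 0.011 m and angle between riser's own z axis and vertical below 0.06 rad), for 0.2 s.
At the end, for the whole second after the job is handed in: Pipe on both rails of its rest (11 mm lengthwise, 6 mm sideways, 4 mm in height, 0.08 rad). V-block (groove up), setting block and riser each flat on the floor of their own tray (10 mm of its centre, 3 mm in height, tilt under 0.06 rad). All released and at rest (all of step 1 and all of step 2 and all of step 3 and all of step 4 and linear speed of each of pipe, vee, block, riser below 0.02 m/s and angular speed of each of pipe, vee, block, riser below 0.2 rad/s); the robot touches nothing.
It fails at once if The V-block, the setting block or the riser topples (tilts more than 0.6 rad), or the pipe falls onto the bench (axis lower than 27 mm) (height (world z) of pipe below 0.027 m or angle between any of vee, block, riser's own z axis and vertical above 0.6 rad).
It fails at once if A piece is dropped or slammed into its place (moves faster than 0.6 m/s within 40 mm of where it will rest) ((linear speed of vee above 0.6 m/s and horizontal distance between vee and vee_tray below 0.04 m and z of vee in the frame of vee_tray below 0.048 m) or (linear speed of block above 0.6 m/s and horizontal distance between block and block_tray below 0.04 m and z of block in the frame of block_tray below 0.048 m) or (linear speed of riser above 0.6 m/s and horizontal distance between riser and riser_tray below 0.04 m and z of riser in the frame of riser_tray below 0.048 m) or (linear speed of pipe above 0.6 m/s and horizontal distance between pipe and pipe_rest below 0.04 m and z of pipe in the frame of pipe_rest below 0.073 m)).
It fails at once if The tape measure or the pliers are moved more than 25 mm (distance of any of tape, plier from where it was at the start of the episode above 0.025 m).
It also fails if it takes over 106 s, if anything falls off the work surface, if the arm or the gripper's body presses on something with over 40 N, if the wrist force passes 120 N, or if a joint passes its speed limit or range.

## Working session

There is one attempt and no reset: what is moved stays moved. The work goes in short steps, each a Python script; the robot and the scene stay as the last script left them, time stands still between calls to the robot, and variables do not carry over. Pictures are saved under pics/ and viewed, at most 14 in all, crops included, and the job is handed in when it is done.

```bash
mkdir -p pics; python3 - <<'E'
from workcell import *
import cv2,pickle
for n in("top","side"):
    d=vision.read_camera(n);cv2.imwrite(f"pics/{n}0.png",d["frame"][...,::-1]);pickle.dump(d,open(n+".pkl","wb"))
    print(d["intrinsics"],d["dist"],d["view"])
o=get_obs();print(o["time_s"],o["orientation"],o["gripper_width"])
E
```

```text
[[462.36938927   0.         324.81544767]
 [  0.         462.36938927 239.52386351]
 [  0.           0.           1.        ]] [-0.05541328  0.          0.          0.          0.        ] [[-0.02872021 -0.99919372  0.02805466  0.00529661]
 [-0.99813237  0.02715326 -0.05472185  0.58111259]
 [ 0.05391595 -0.02957388 -0.99810744  0.89752195]
 [ 0.          0.          0.          1.        ]]
[[543.8897662    0.         323.6620831 ]
 [  0.         543.8897662  239.30132647]
 [  0.           0.           1.        ]] [-0.07403933  0.          0.          0.          0.        ] [[ 0.86301548 -0.50517432 -0.00178529 -0.49246093]
 [-0.32524365 -0.55291953 -0.7671353   0.26048597]
 [ 0.38654993  0.66263029 -0.64148285  0.73587545]
 [ 0.          0.          0.          1.        ]]
0.1 [ 9.92146353e-01  1.25080826e-01 -1.03062582e-04 -6.24491936e-04] 0.08515290168061279
```

View pics/top0.png

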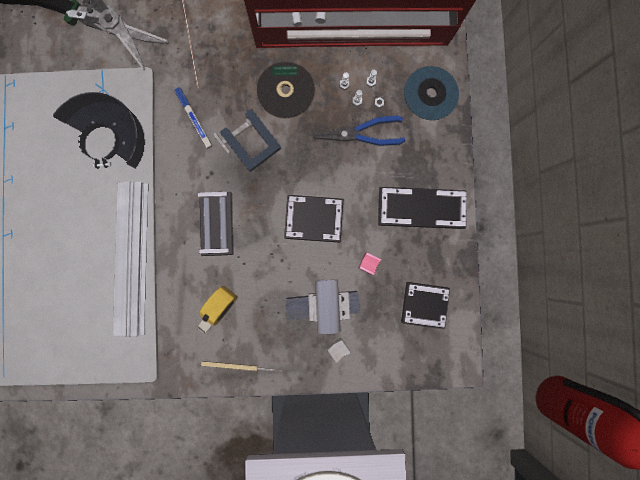

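View pics/side0.png

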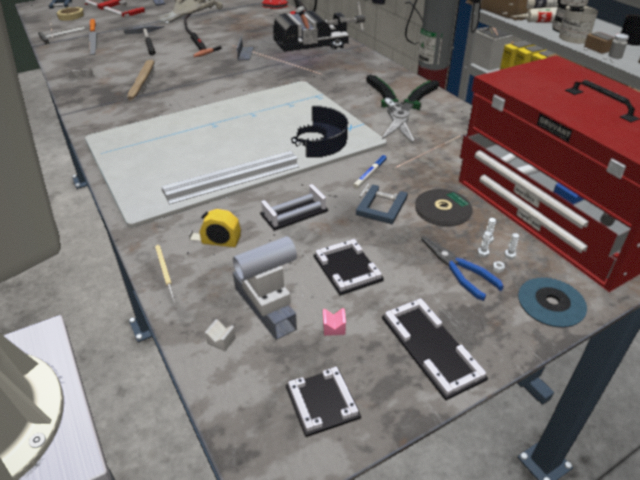

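The top view shows the stack at (328,306), with the pipe running vertically at (316–340, 280–334), the pipe rest at (215,223), the block tray at (314,218), the riser tray at (423,207) and the V-block tray at (427,305). Three things could be the V-block: the grey one under the pipe at (328,306), the pink one at (370,264) and a small grey one at (339,350). The one in the stack is the larger grey one, so I choose it and check it in a close crop.

```bash
python3 - <<'E'
import cv2,pickle
f=pickle.load(open("top.pkl","rb"))["frame"][...,::-1]
a=cv2.resize(f[180:345,190:480],None,fx=2.75,fy=2.75,interpolation=cv2.INTER_CUBIC);cv2.imwrite("pics/c1.png",a)
a=cv2.resize(f[265:365,270:390],None,fx=6,fy=6,interpolation=cv2.INTER_CUBIC);cv2.imwrite("pics/c2.png",a)
E
```

```text
(no output)
```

View pics/c1.png

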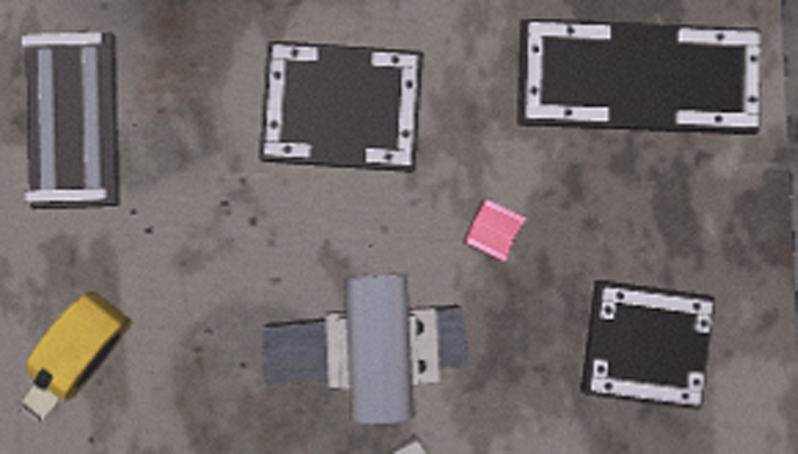

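View pics/c2.png

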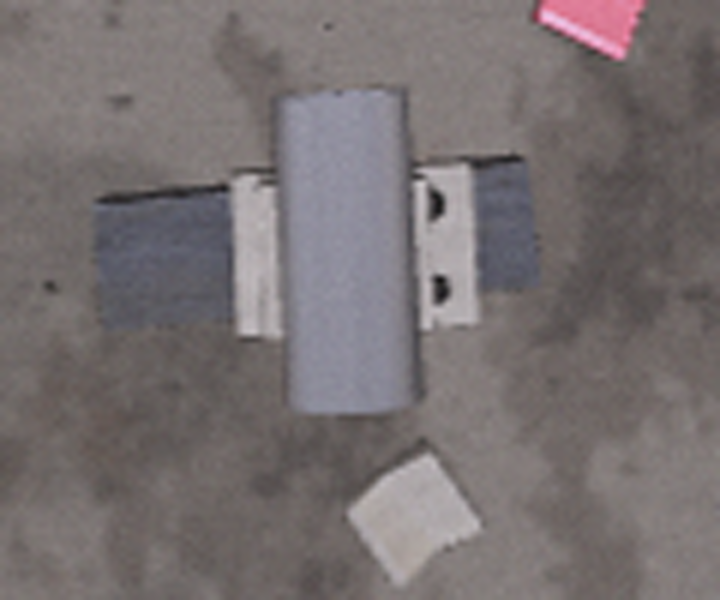

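The crop confirms that the V-block under the pipe belongs to the stack: the block's pale flanges show at c2 x=232–285 and 415–478, and the riser spans c2 97–540. The loose grey V at c2 (415,515) is smaller and the other one is pink. Next I fit poses to the marked corners and check the overlay in both views.

```bash
cat > h.py <<'E'
import numpy as np,cv2,pickle
from scipy.optimize import least_squares
from scipy.spatial.transform import Rotation as R
def proj(d,P):
    V=d["view"];return cv2.projectPoints(np.float64(P).reshape(-1,1,3),cv2.Rodrigues(V[:3,:3])[0],V[:3,3],d["intrinsics"],np.array(d["dist"]))[0][:,0]
def world(q,L): # q=x,y,yaw
    c,s=np.cos(q[2]),np.sin(q[2]);L=np.float64(L)
    return np.c_[q[0]+c*L[:,0]-s*L[:,1],q[1]+s*L[:,0]+c*L[:,1],L[:,2]]
def fit(obs,q0=(.5,0,0)): # obs: list of (cam dict, pix Nx2, local Nx3)
    r=least_squares(lambda q:np.concatenate([(proj(d,world(q,L))-p).ravel() for d,p,L in obs]),q0)
    return r.x,np.sqrt(np.mean(r.fun**2))
def rect(a,b,z): # image order TL,TR,BR,BL (x up, y left)
    return [[a/2,b/2,z],[a/2,-b/2,z],[-a/2,-b/2,z],[-a/2,b/2,z]]
def down(yaw): # tool z down, tool y along world direction yaw
    y=np.array([np.cos(yaw),np.sin(yaw),0]);z=np.array([0,0,-1.]);return R.from_matrix(np.c_[np.cross(y,z),y,z]).as_quat()
E
cat > m1.py <<'E'
from h import *
T=pickle.load(open("top.pkl","rb"));S=pickle.load(open("side.pkl","rb"))
c1=lambda p:(np.float64(p)+.5)/2.75-.5+[190,180]
c2=lambda p:(np.float64(p)+.5)/6-.5+[270,265]
M={"vee_tray":(c1([(597,281),(715,296),(701,407),(582,393)]),rect(.075,.08,.008)),
"block_tray":(c1([(270,41),(423,52),(414,171),(261,160)]),rect(.08,.105,.008)),
"riser_tray":(c1([(523,19),(761,29),(759,132),(518,125)]),rect(.07,.17,.008)),
"pipe_rest":(c1([(23,35),(103,33),(105,203),(25,205)]),rect(.118,.056,.036)),
"pipe":(c2([(277,93),(408,90),(423,412),(288,412)]),rect(.09,.04,.1165)),
"block":(c2([(232,175),(475,164),(478,325),(237,338)]),rect(.05,.075,.065)),
"riser":(c2([(97,200),(525,157),(540,288),(103,328)]),rect(.04,.14,.04))}
Q={}
ims=[T["frame"][...,::-1].copy(),S["frame"][...,::-1].copy()]
ims=[cv2.resize(i,None,fx=3,fy=3,interpolation=cv2.INTER_CUBIC) for i in ims]
for k,(p,L) in M.items():
    Q[k],e=fit([(T,p,L)]);print(k,Q[k].round(4),round(e,2))
    for i,d in zip(ims,(T,S)): cv2.polylines(i,[(3*proj(d,world(Q[k],L))+1).round().astype(int)],True,(0,255,0),1)
pickle.dump(Q,open("Q.pkl","wb"))
cv2.imwrite("pics/ov_top.png",ims[0][540:1010,580:1430][:, :800])
cv2.imwrite("pics/ov_side.png",cv2.resize(ims[1][520:1320,620:1500],None,fx=.74,fy=.74,interpolation=cv2.INTER_AREA))
E
python3 m1.py
```

```text
vee_tray [ 0.4454 -0.2088 -0.161 ] 1.76
block_tray [ 0.6247  0.009  -0.0998] 1.68
riser_tray [ 0.641  -0.2106 -0.0618] 1.87
pipe_rest [ 0.618   0.2045 -0.0028] 0.32
pipe [ 0.4584 -0.0097  0.0066] 0.71
block [ 0.454  -0.0134  0.0112] 0.2
riser [ 0.4544 -0.002   0.0632] 0.47
```

View pics/ov_side.png

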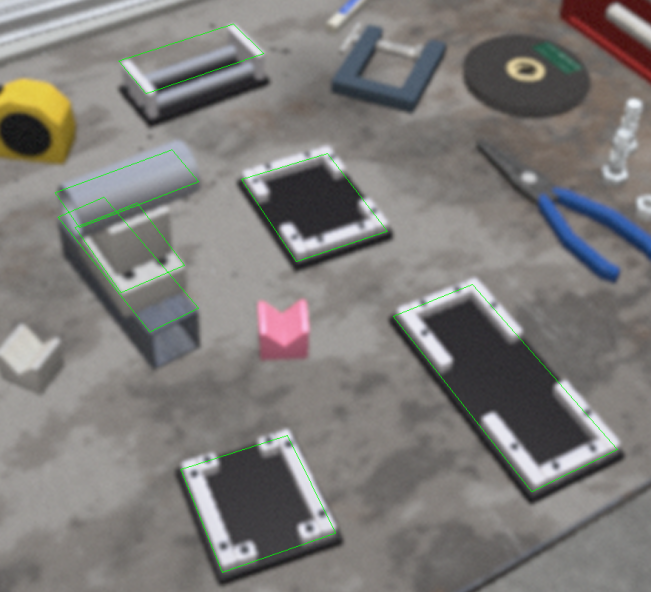

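View pics/ov_top.png

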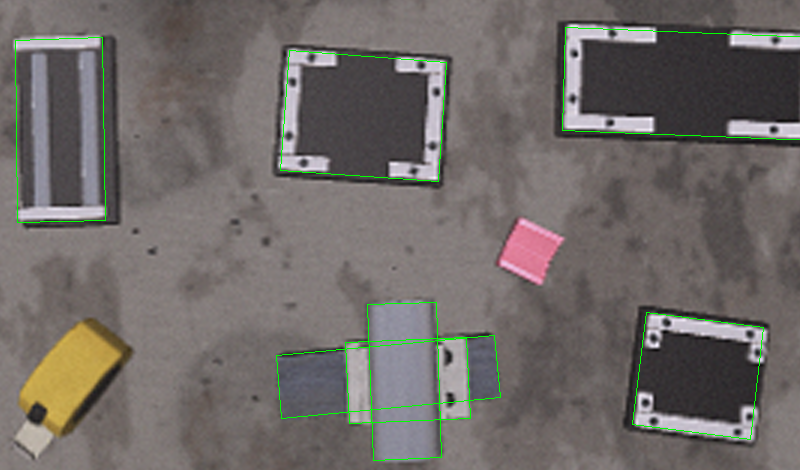

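The overlays fit the pipe, block, riser and rest well in both views. The tray plates turn out to have a margin outside the fences, so I refit the trays on their fence tops with a full wireframe check.

```bash
cat > m2.py <<'E'
from m1 import *
inv=lambda p:(np.float64(p)/.74+[620,520])/3-.33
sd={"vee_tray":[(288,431),(337,534),(222,572),(183,467)],"block_tray":[(331,149),(389,227),(298,261),(241,178)],"riser_tray":[(476,281),(619,446),(532,489),(393,316)]}
D={"vee_tray":(.075,.08),"block_tray":(.08,.105),"riser_tray":(.07,.17)}
tiles=[]
for k,(a,b) in D.items():
    p=M[k][0]; L=M[k][1]
    # plate with free margin, top view
    r=least_squares(lambda q:(proj(T,world(q,rect(a+q[3],b+q[3],.008)))-p).ravel(),[*Q[k],.0]);
    r2=least_squares(lambda q:(proj(S,world(q,rect(a,b,q[3])))-inv(sd[k])).ravel(),[*Q[k],.018])
    print(k,r.x.round(4),np.abs(r.fun).max().round(2),"side",r2.x.round(4),np.abs(r2.fun).max().round(2))
    Q[k]=r.x[:3]
    for d in(T,S):
        c=proj(d,[[*Q[k][:2],0]])[0].astype(int);h=(50,52)
        x0,y0=c-h;f=4 if k!="riser_tray" else 4
        im=cv2.resize(d["frame"][y0:y0+100,x0:x0+104,::-1],None,fx=2.5,fy=2.8,interpolation=cv2.INTER_CUBIC)
        for L,col in((rect(a,b,.018),(0,255,0)),(rect(a+r.x[3],b+r.x[3],.0),(0,0,255)),(rect(a-.02,b-.02,.008),(255,255,0))):
            cv2.polylines(im,[((proj(d,world(Q[k],L))-[x0,y0]+.5)*[2.5,2.8]).round().astype(int)],True,col,1)
        tiles.append(im)
cv2.imwrite("pics/tiles.png",np.vstack([np.hstack(tiles[0::2]),np.hstack(tiles[1::2])]))
pickle.dump(Q,open("Q.pkl","wb"))
E
python3 m2.py | tail -3; python3 -c "
import cv2;print(cv2.imread('pics/tiles.png').shape)"
```

```text
vee_tray [ 0.4454 -0.2088 -0.161   0.007 ] 0.35 side [ 0.4431 -0.2141 -0.1699  0.0178] 1.02
block_tray [ 0.6247  0.009  -0.0998  0.0067] 0.23 side [ 0.6198 -0.0009 -0.0989  0.0204] 0.98
riser_tray [ 0.6411 -0.2107 -0.0616  0.0075] 0.5 side [ 0.642  -0.2107 -0.0621  0.0098] 1.07
(560, 780, 3)
```

View pics/tiles.png

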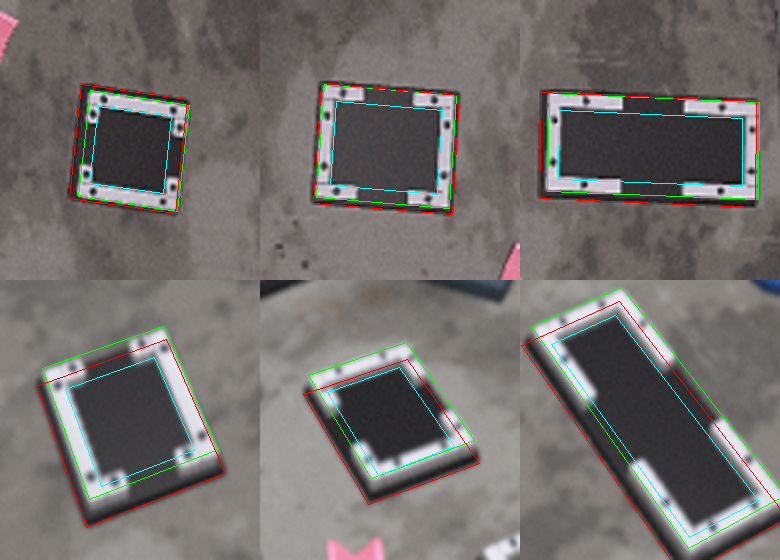

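With the margin freed, the wireframes sit on the fences in both views to about 1–2 mm. Now I move the pipe, gripping it with the tips just above the V-block's edges.

```bash
cat >> h.py <<'E'
from workcell import *
def near(yaw): # pick half-turn with smaller wrist angle
    return min((yaw,yaw+np.pi,yaw-np.pi),key=lambda a:abs((a-np.pi/2+np.pi)%(2*np.pi)-np.pi))
def st(m=""):
    o=get_obs();print(m,round(o["time_s"],1),np.round(o["position"],4),"w",round(o["gripper_width"],4),"g",np.round(o["grip_force"],1),"F",np.round(o["wrist_force"],1));return o
def pick(q,gy,z,wopen,force,lift):
    ori=down(gy);hand.move_gripper(wopen)
    bot.reach([q[0],q[1],z+.06],ori);bot.servo_line([q[0],q[1],z],velocity=.1);st("at")
    hand.move_gripper(0.,force);st("grip")
    bot.servo_line([q[0],q[1],lift],velocity=.12);st("up")
def place(q,gy,z,lift,wopen):
    ori=down(gy)
    bot.reach([q[0],q[1],lift],ori);bot.servo_line([q[0],q[1],z+.012],velocity=.12)
    bot.servo_line([q[0],q[1],z],velocity=.03);st("down")
    hand.move_gripper(wopen);st("rel")
    bot.servo_line([q[0],q[1],z+.1],velocity=.15)
def snap(n):
    f=[]
    for c in("top","side"):
        d=vision.read_camera(c);pickle.dump(d,open(c+".pkl","wb"));cv2.imwrite(f"pics/{n}_{c}.png",d["frame"][...,::-1])
E
python3 - <<'E'
from h import *
print(bot.tcp_to_tips)
Q=pickle.load(open("Q.pkl","rb"));p=Q["pipe"]
pick(p,p[2]+np.pi/2,.1255,.07,40,.19)
E
```

```text
0.017
at 3.5 [ 0.4587 -0.0099  0.1258] w 0.0697 g 0.0 F [ 0.7 -0.2 -0.6]
grip 3.9 [ 0.4589 -0.0097  0.1263] w 0.0388 g 39.4 F [-1.4  0.4  5.1]
up 4.6 [ 0.4579 -0.0097  0.1895] w 0.0386 g 40.4 F [-1.1 -0.4 -3.2]
```

```bash
python3 - <<'E'
from h import *
Q=pickle.load(open("Q.pkl","rb"));p=Q["pipe_rest"]
place(p,p[2]+np.pi/2,.0428,.19,.06)
bot.reach([.5,.25,.25],down(np.pi/2));snap("a");st()
f=cv2.imread("pics/a_top.png")
A=cv2.resize(f[265:345,270:390],None,fx=6.6,fy=6.6,interpolation=cv2.INTER_CUBIC)
B=cv2.resize(f[180:270,170:290],None,fx=6.6,fy=6.6,interpolation=cv2.INTER_CUBIC)
cv2.imwrite("pics/a1.png",cv2.resize(np.vstack([A,B]),None,fx=.5,fy=.5,interpolation=cv2.INTER_AREA)); cv2.imwrite("pics/a2.png",A)
E
```

```text
down 7.5 [0.6186 0.2052 0.0445] w 0.0389 g 42.1 F [-4.5  1.9 16.6]
rel 7.8 [0.6179 0.2045 0.0425] w 0.0602 g 0.0 F [-0.1  0.4 -1.1]
 9.4 [0.5005 0.2494 0.2483] w 0.0602 g 0.0 F [-0.2  0.5 -0.1]
```

View pics/a1.png

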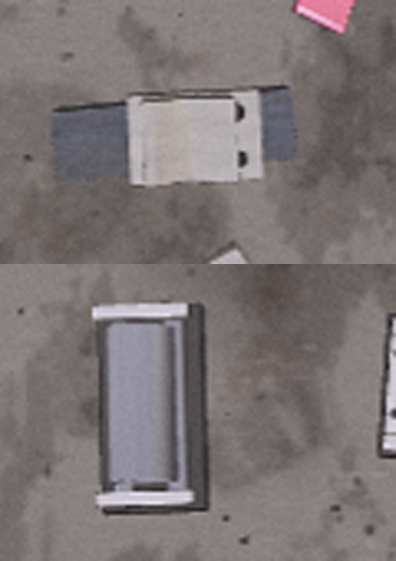

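The pipe lies between the stops at a1 (142,402), with the rail showing evenly. The V-block's top is bare at a1 x≈141–238, y≈97–184. One closer look for its corners.

View pics/a2.png

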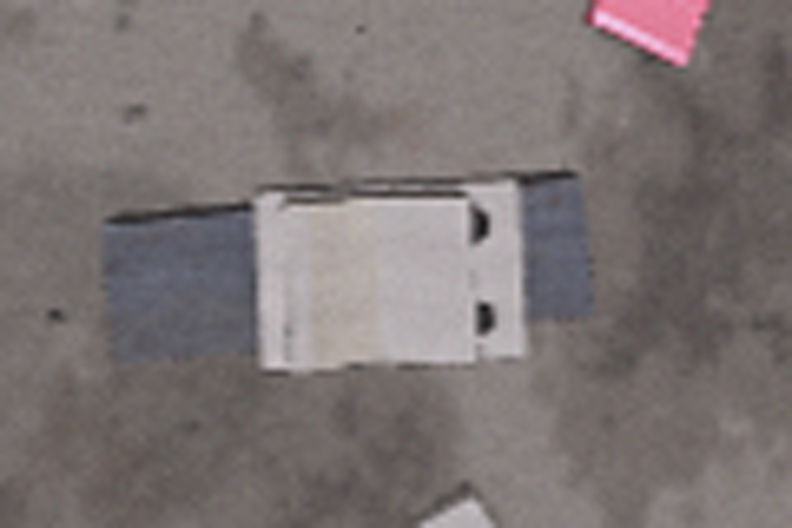

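```bash
python3 - <<'E'
from h import *
Q=pickle.load(open("Q.pkl","rb"));T=pickle.load(open("top.pkl","rb"))
a2=lambda p:(np.float64(p)+.5)/6.6-.5+[270,265]
q,e=fit([(T,a2([(277,201),(468,194),(475,362),(284,370)]),rect(.045,.05,.107))]);print(q,e)
b,e=fit([(T,a2([(256,192),(520,181),(524,356),(262,370)]),rect(.05,.075,.065))],Q["block"]);print(b,e)
Q["vee"]=q;Q["block"]=b;pickle.dump(Q,open("Q.pkl","wb"))
assert np.hypot(*(q-b)[:2])<.012
pick(q,q[2]+np.pi/2,.096,.07,60,.15)
E
```

```text
[ 0.45627809 -0.00788871  0.01000283] 0.23787603055374923
[ 0.45424267 -0.01327913  0.01085381] 0.25208008053210285
at 11.5 [ 0.4567 -0.0076  0.0963] w 0.0701 g 0.0 F [-0.2  0.1  0.8]
grip 11.8 [ 0.4569 -0.008   0.0969] w 0.0487 g 61.6 F [-0.7 -0.7  5.8]
up 12.4 [ 0.4558 -0.0079  0.1496] w 0.0485 g 63.0 F [-0.3 -0.4 -6.7]
```

```bash
python3 - <<'E'
from h import *
Q=pickle.load(open("Q.pkl","rb"));p=Q["vee_tray"]
place(p,p[2]+np.pi/2,.0395,.15,.062)
bot.reach([.5,.25,.25],down(np.pi/2));snap("b");st()
f=cv2.imread("pics/b_top.png");g=cv2.imread("pics/b_side.png")
r=lambda f,x,y:cv2.resize(f[y:y+80,x:x+100],None,fx=4,fy=3.6,interpolation=cv2.INTER_CUBIC)
cv2.imwrite("pics/b1.png",np.vstack([np.hstack([r(f,375,265),r(g,270,355)]),np.hstack([r(f,270,265),r(g,225,250)])]))
E
```

```text
down 14.8 [ 0.4456 -0.2089  0.04  ] w 0.049 g 64.8 F [-3.3  1.6  5.1]
rel 15.1 [ 0.4458 -0.209   0.0396] w 0.0622 g 0.0 F [1.  0.2 0.1]
 17.7 [0.5002 0.249  0.2497] w 0.0621 g 0.0 F [-0.8 -0.2 -0.2]
```

View pics/b1.png

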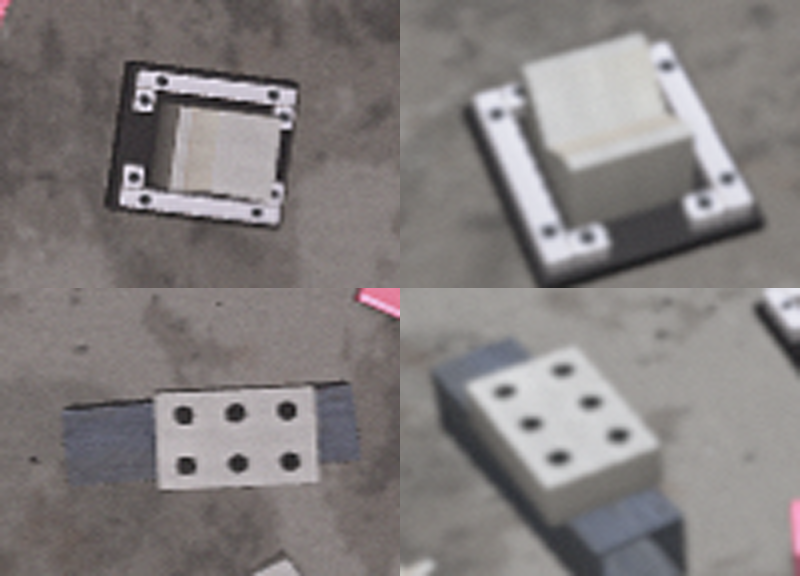

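The V-block sits flat and centred in its tray (b1 top row), and the block on the riser is clear at b1 (237,438). Block next, gripped across x.

```bash
python3 - <<'E'
from h import *
Q=pickle.load(open("Q.pkl","rb"));T=pickle.load(open("top.pkl","rb"))
b1=lambda p:(np.float64(p)+.5)/[4,3.6]-.5+[270,265]
q,e=fit([(T,b1([(154,105),(313,97),(318,191),(159,202)]),rect(.05,.075,.065))],Q["block"]);print(q,e)
pick(q,q[2],.066,.068,70,.14)
p=Q["block_tray"]
place(p,p[2],.0345,.14,.062)
bot.reach([.5,.25,.25],down(0));snap("c");st()
f=cv2.imread("pics/c_top.png");g=cv2.imread("pics/c_side.png")
r=lambda f,x,y:cv2.resize(f[y:y+80,x:x+100],None,fx=4,fy=3.6,interpolation=cv2.INTER_CUBIC)
cv2.imwrite("pics/d1.png",np.vstack([np.hstack([r(f,264,178),r(g,300,225)]),np.hstack([r(f,270,265),r(g,225,250)])]))
E
```

```text
[ 0.45470571 -0.01307517  0.02964995] 0.3121102133479267
at 19.8 [ 0.4551 -0.0129  0.0663] w 0.0683 g 0.0 F [ 0.3 -0.1  0.1]
grip 20.2 [ 0.4549 -0.013   0.067 ] w 0.048 g 71.7 F [-3.5 -0.3  8.9]
up 20.9 [ 0.4541 -0.0131  0.1394] w 0.0482 g 73.3 F [-0.2  1.1 -8. ]
down 23.1 [0.6249 0.009  0.0351] w 0.0484 g 74.6 F [-3.1 -0.3  4.2]
rel 23.4 [0.6252 0.009  0.0347] w 0.0619 g 0.0 F [0.7 0.7 1.4]
 25.5 [0.5004 0.2489 0.2492] w 0.062 g 0.0 F [ 0.2 -0.6  0.4]
```

View pics/d1.png

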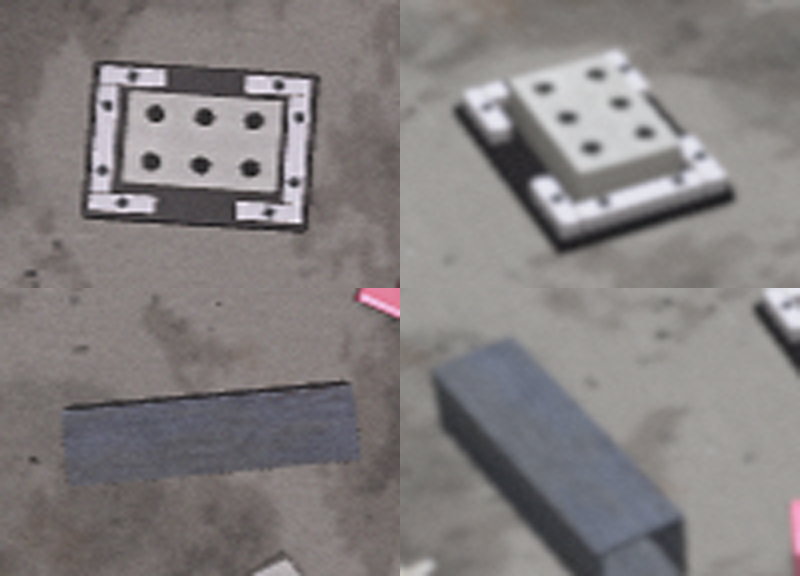

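The setting block lies flat in its tray (d1 top row), and the riser is bare at d1 x 63–360, y 384–487. Riser next.

```bash
python3 - <<'E'
from h import *
Q=pickle.load(open("Q.pkl","rb"));T=pickle.load(open("top.pkl","rb"))
b1=lambda p:(np.float64(p)+.5)/[4,3.6]-.5+[270,265]
q,e=fit([(T,b1([(63,122),(351,97),(360,171),(69,199)]),rect(.04,.14,.04))],Q["riser"]);print(q,e)
pick(q,q[2],.029,.06,60,.14)
p=Q["riser_tray"]
place(p,p[2],.0375,.14,.055)
bot.reach([.5,.25,.25],down(0));snap("e");st()
f=cv2.imread("pics/e_top.png");g=cv2.imread("pics/e_side.png")
cv2.imwrite("pics/f1.png",np.hstack([cv2.resize(f[170:350,190:480],(400,250)),cv2.resize(g[170:440,200:500],(400,250+110))[:250]]) if 0 else np.vstack([cv2.resize(f[175:340,190:480],(580,300),interpolation=cv2.INTER_CUBIC),cv2.resize(g[195:435,180:500],(400,300),interpolation=cv2.INTER_CUBIC)[:, :].copy() if 0 else cv2.copyMakeBorder(cv2.resize(g[195:435,180:500],(400,300)),0,0,0,180,cv2.BORDER_CONSTANT)]))
E
```

```text
[ 0.45361145 -0.00200035  0.06915957] 0.26059316277559924
at 27.6 [ 0.454  -0.0018  0.0293] w 0.0602 g 0.0 F [ 0.1 -0.1  0.2]
grip 27.9 [ 0.4542 -0.002   0.0298] w 0.0392 g 61.2 F [-0.1  0.4  5.4]
up 29.0 [ 0.453  -0.002   0.1394] w 0.039 g 60.7 F [ 0.5 -0.8 -3.9]
down 31.5 [ 0.6412 -0.2108  0.0379] w 0.0391 g 61.5 F [-1.7  1.   2.3]
rel 31.8 [ 0.6412 -0.2107  0.0375] w 0.0549 g 0.0 F [ 0.1 -1.1 -0.5]
 34.5 [0.5005 0.2492 0.2497] w 0.0554 g 0.0 F [ 0.8 -0.2  0.4]
```

View pics/f1.png

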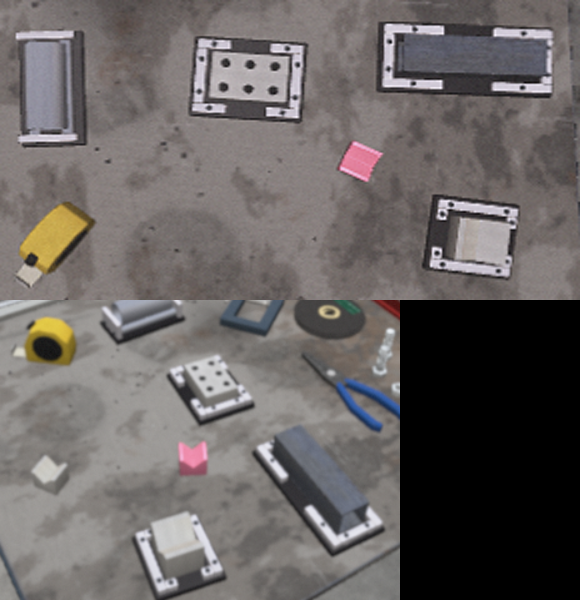

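All four pieces are seated: pipe at f1 (45,85), block (248,77), riser (475,57) level in the side view, V-block (485,240). Tape and pliers haven't moved, and low contact forces at set-down rule out a piece sitting on a fence.

```bash
python3 -c "
from workcell import *
print(hand_in())"
```

```text
the job is handed in; nothing more can be done
None
```

The stack is stripped, and the job is handed in, though the hand-in returned no verdict: the pipe is on its rest, and the V-block, setting block and riser each look flat in their own tray in the final pictures, after about 35 s of robot time and with the tape measure and pliers left alone.

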